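# Clamp a mended jar with a slack handwheel press

### The job

The mended jar stands ready under the pad of the small screw press. Turn the handwheel clockwise by its crank grip: first take up the loose play until you feel the screw bite, then give it exactly one full turn more from there, no further, as the mend is fragile. Then swing the lock lever round to its stop, let go, and leave the jar and the other things on the bench where they are.

Things in the scene. Friction and masses are not known exactly. Their poses are not given: they have to be found in the camera images.
- press: grey two-column screw press, standing fixed on the bench at a varying place and yaw. Origin: centre of the underside of its bed plate (160 x 250 x 20 mm), z up; the screw axis is its z axis. Along its y stand two columns (y = -95 and +95 mm) carrying a crosshead beam (y from -120 to +195 mm, 45 mm wide, top at z 175 mm)
- wheel_axis (a point): centre of the dark steel handwheel on the screw axis, 200 mm above the bench; rim radius 60 mm, 14 mm thick. Clockwise from above lowers the screw 4 mm a turn. The wheel first turns freely (under 1 N at the grip) by an unknown 0.4 to 6.0 rad; then the screw bites: within 0.1 rad about 7 N, only while turning (it sags when the hand stops). It does not run back when released
- crank_top (a point): centre of the top of the upright black crank grip on the wheel rim: a cylinder 22 mm in diameter and 48 mm tall (bench heights 208 to 256 mm), 60 mm from the screw axis, spinning freely about its own upright axis, so it can be held and carried round the circle without turning the hand. It may stand at any angle round the wheel at the start
- pad: round rubber pad, 52 mm in diameter, sprung, under the screw; origin: centre of its underside, which rests lightly (about 1 N) on the jar's lid at the start and stays there, so its position does not tell when the screw moves. One full turn of the biting screw raises its push on the jar evenly to about 11 N; the mend breaks at 15 N
- jar: small lidded terracotta jar with two dark bands, one piece, 66 mm in diameter, 75 mm tall, about 0.3 kg, loose on the press bed below the pad; origin: centre of its underside, z up
- lock (a joint): angle of the lock lever about its upright axis, rad: starts at 0 to 0.2 (free), grows anticlockwise seen from above, stop at 1.4 (locked). Stiff: about 2.5 N at its grip; stays where it is left. At 0 the arm points along the press's +x, at pi/2 it would point along its +y
- lock_top (a point): centre of the top of the lock lever's upright black grip: cylinder 20 mm in diameter and 36 mm tall (bench heights 189 to 225 mm), 65 mm from the pivot, at the end of a 12 mm bar at height 191 mm
- lock_pivot (a point): the lock lever's pivot, on the long end of the crosshead, 175 mm from the screw axis along the press's +y, 191 mm above the bench
- bowl: bystander: blue ceramic bowl, 100 mm across, 50 mm tall, loose; origin: centre of its underside
- beaker: bystander: white cup, 72 mm across, 85 mm tall, loose; origin: centre of its underside
- spatula: bystander: spatula lying on the bench; origin at its middle

How it is judged:
On the way, in this order (a step that is already met when the one before it is completed fails the run):
1. the slack is taken up and the screw driven about one turn, so that the pad presses the jar with 10.1 to 12.2 N, the lock lever still free (below 0.6 rad) (contact force between pad and jar between 10.1 and 12.2 N and value of joint lock below 0.6 rad), for 0.3 s.
2. the lock lever is swung to its stop (value of joint lock above 1.25 rad), for 0.2 s.
At the end, for the whole second after the job is handed in: the pad presses the jar with 10.1 to 12.2 N (one turn of the screw after the slack, within about a tenth of a turn), the lock lever is past 1.25 of its 1.4 rad, and the jar stands upright, at rest, within 10 mm of where it was (contact force between pad and jar between 10.1 and 12.2 N and value of joint lock above 1.25 rad and distance of jar from where it was at the start of the episode below 0.01 m and angle between jar's own z axis and vertical below 0.1 rad and linear speed of jar below 0.02 m/s); the robot touches nothing.
It fails at once if the mend is broken: the pad presses the jar with more than 15 N (contact force between pad and jar above 15 N).
It fails at once if a bystander is moved by more than 30 mm (distance of any of bowl, beaker, spatula from where it was at the start of the episode above 0.03 m).
It also fails if it takes over 72 s, if anything falls off the work surface, if the arm or the gripper's body presses on something with over 40 N, if the wrist force passes 120 N, or if a joint passes its speed limit or range.

### The arm

A 7-joint arm with a two-finger parallel gripper is mounted at the origin on the work surface. World frame = base frame: x ahead of the robot, y to its left, z up, the work surface at z = 0. Lengths are in m, angles in rad, forces in N, time in s.
With the tool pointing down it reaches from about 0.35 to 0.9 m from the base axis. Payload 8.1 kg.
Tool frame: the origin (TCP) lies at the very end of the fingers, on their centre line; the grasp point (between the pads) lies manip.tcp_to_grasp behind it (manip.tcp_to_grasp is the distance from the TCP to the grasp point, in m); z points along the fingers, y is the line along which they close (so a half turn about z gives the same grasp; the last joint's range is limited). The gripper opens to 92 mm and grips with 3 to 60 N. Pads are 19 mm wide; open, the fingers measure 130 mm over their backs; the gripper's body (75 mm by 190 mm) begins 47 mm behind the grasp point.
Start: joints at [-1.432, 0.434, 0.025, 1.573, -0.012, 1.134, -0.075], TCP at [0.15, 0.607, 0.227] pointing down, gripper open.
Joint ranges: [-2.62, 2.62], [-0.44, 2.09], [-1.27, 1.32], [0.08, 2.57], [-1.32, 4.46], [0.12, 2], [-2.74, 2.74]. Speed limits (rad/s): [2.22, 2.22, 3.01, 3.01, 3.14, 3.14, 3.14].

### API

Orientations are given as a rotation vector (axis times angle).
In Python, from bench import get_obs, cams, finish_job, manip gives the robot as it stands.
- The arm moves only by the shell command python3 -m inch 'ROWS' [FORCE]. ROWS is JSON, a list of rows, each an object of numbers: "jaw": the closure, from 0 (fully open) to 1 (shut); "x", "y", "z": the shift along the tool's x, y, z in m; "twist": the turn about the tool's z in rad. A call has 1 to 8 rows; each row is the pose to reach, as a shift and turn from the pose commanded when the call began, along the tool's axes at that moment; what a row does not reach only later rows make up. A row lasts 1/12 s, in which the tool goes at most 41.7 mm and 7.16 degrees, less where a joint would pass 70% of its speed; a pose out of reach is approached as far as the arm can. A call with a gripper value outside its range is refused whole. The fingers move at their own pace and stop on an object; FORCE is the grip in N (left out, the last holds). Time passes only in rows, so rows that repeat a pose let the fingers close. It gives the time, the measured TCP pose, the force, the opening and the grip force at its end, in the units of the state.
- get_obs(): the state, without advancing time (a new reading comes with each control period).
- cams.grab_frame(name): name is "scene" or "top" or "wrist"; returns a dict with "frame" (420x560x3 uint8, blue, green, red), "depth" (420x560 float32, m along the optical axis (not along the pixel's ray), 0 where there is no reading), "intrinsics" (3x3 intrinsics, pixels), "camera_from_world" (4x4, takes a point from world to camera coordinates). Camera axes: x right, y up, looking along -z (the intrinsics and any distortion apply to the point x, -y, -z); pixel columns grow to the right and rows downward; lengths in m; the calibration is good to about 2 mm. A picture is of the moment at which its call begins.
- finish_job(): hands the job in; it is judged then, once.
The state is a dict: "time": time; "joint_pos": joint angles; "joint_vel": joint speeds; "tau": joint torques, N m; "tcp_pos": TCP position; "tcp_rot": TCP orientation; "ft_force": force on the tool from outside, world axes, zero at the start; "wrist_torque": the same for the moment, N m; "finger_gap": finger opening in m; "grip_force": force on a finger pad.
Only numpy, scipy, OpenCV 4.12 (cv2) and the standard library are available. Lean on these libraries where they do the work, as an engineer would, in place of code of your own. Each camera call takes 0.05 s, during which the arm holds its last target. There are 200 camera calls.

## Working session

There is one attempt and no reset: what is moved stays moved. The work goes in short steps, Python scripts to look and compute and a shell command to move; the robot and the scene stay as the last step left them, time stands still between calls to the robot, and variables do not carry over. Pictures are saved under pics/ and viewed, at most 10 in all, crops included, and the job is handed in when it is done.

```bash
mkdir -p pics; ls; cat > h.py <<'E'
import numpy as np, cv2
from bench import get_obs, cams, manip
def ray(f,u,v):
    K=f["intrinsics"];T=np.array(f["camera_from_world"])
    d=np.array([(u-K[0][2])/K[0][0],-(v-K[1][2])/K[1][1],-1.])
    return -T[:3,:3].T@T[:3,3], T[:3,:3].T@d
def onz(f,u,v,z):
    o,d=ray(f,u,v); return o+d*(z-o[2])/d[2]
def dep(f,u,v):
    o,d=ray(f,u,v); return o+d*f["depth"][int(v),int(u)]
E
python3 - <<'E'
from h import *
o=get_obs();print(o,manip.tcp_to_grasp)
for n in("scene","top"):
    f=cams.grab_frame(n);cv2.imwrite(f"pics/{n}0.png",f["frame"]);np.savez(f"{n}0.npz",**f);print(f["intrinsics"],ray(f,280,210))
E
```

```text
pics
{'time': 0.0, 'joint_pos': array([-1.43159182,  0.43523461,  0.02500292,  1.5741073 , -0.01161873,
        1.1340001 , -0.07509332]), 'joint_vel': array([ 0.00033634, -0.00011859,  0.00026673,  0.00115175, -0.00052819,
        0.00104417, -0.00108289]), 'tau': array([ 6.78058859e-04, -6.67863250e+01,  9.85338986e-01, -3.14465904e+01,
       -6.04523253e-02,  4.28835943e-02,  1.47127748e-04]), 'tcp_pos': array([0.14960233, 0.60629647, 0.22593415]), 'tcp_rot': array([-3.79047838e-01, -3.11858790e+00,  2.51808520e-03]), 'ft_force': array([0.57557671, 0.34031264, 0.17734792]), 'wrist_torque': array([ 0.01119113, -0.04983627, -0.01970723]), 'grip_force': 0.0, 'finger_gap': 0.09194236785181177} 0.0188
[[465.60730277   0.         273.88742414]
 [  0.         465.60730277 209.40931705]
 [  0.           0.           1.        ]] (array([1.17619772, 0.94767464, 0.89400313]), array([-0.52128745, -0.6540437 , -0.5483249 ]))
[[516.03458218   0.         268.89437919]
 [  0.         516.03458218 214.70955344]
 [  0.           0.           1.        ]] (array([0.38264424, 0.08425396, 1.83747048]), array([ 0.09425207, -0.02141984, -0.99559238]))
```

View pics/scene0.png

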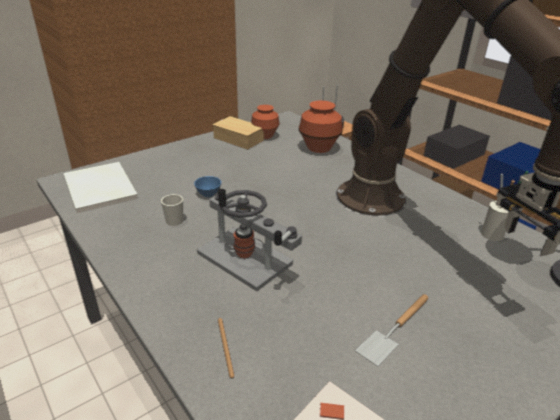

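View pics/top0.png

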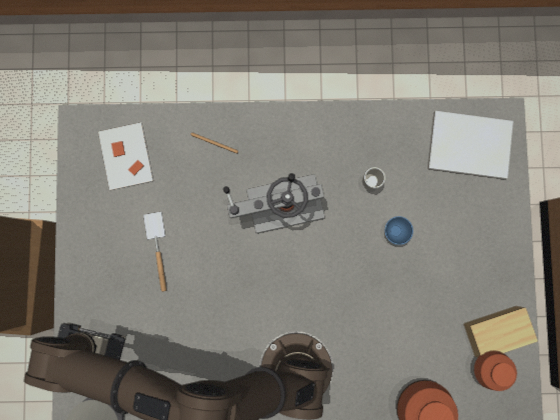

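The scene view shows the press mid-bench with the beaker and bowl beyond it. In the top view the wheel hub is at about (288,198), the crank grip at (291,177), the lock grip at (227,190) and its pivot at (234,210). The spatula and cup are well clear.

```bash
python3 - <<'E'
from h import *
from scipy.spatial.transform import Rotation as R
f=dict(np.load("top0.npz"))
for n,u,v,z in(("hub",288,198,.2),("crank",291.5,177,.256),("lockgrip",226.5,190,.225),("pivot",234.5,210,.197),("lever",0,0,0)):
    if u: print(n,onz(f,u,v,z).round(4),dep(f,u,v).round(4))
# rim centre by dark pixels at wheel height via depth
D=f["depth"];v,u=np.mgrid[140:240,210:340]
P=np.array([dep(f,a,b) for a,b in zip(u.ravel(),v.ravel())])
m=(abs(P[:,2]-.205)<.008)
Q=P[m][:,:2];c=onz(f,288,198,.2)[:2]
r=np.hypot(*(Q-c).T);Q=Q[(r>.045)&(r<.075)]
A=np.c_[2*Q,np.ones(len(Q))];s=np.linalg.lstsq(A,(Q**2).sum(1),rcond=None)[0]
print("rim fit",s[:2],np.sqrt(s[2]+s[:2]@s[:2]),len(Q))
for n,c0,lo,hi in(("crank",onz(f,291.5,177,.256),.235,.275),("lock",onz(f,226.5,190,.225),.21,.24)):
    k=(np.hypot(*(P[:,:2]-c0[:2]).T)<.025)&(P[:,2]>lo)&(P[:,2]<hi);print(n,P[k].mean(0),k.sum())
o=get_obs();print(R.from_rotvec(o["tcp_rot"]).as_matrix().round(3))
i=f["frame"][140:240,210:340];cv2.imwrite("pics/crop.png",cv2.resize(i,None,fx=6,fy=6,interpolation=cv2.INTER_CUBIC))
E
```

```text
hub [0.5757 0.0228 0.2   ] [0.5742 0.0233 0.2126]
crank [0.6344 0.0128 0.256 ] [0.6345 0.0128 0.2552]
lockgrip [0.6013 0.2169 0.225 ] [0.6005 0.2164 0.2307]
pivot [0.5403 0.1942 0.197 ] [0.5402 0.1942 0.1983]
rim fit [0.57887541 0.02737088] 0.05834270408116425 488
crank [0.63668723 0.01450798 0.25372055] 42
lock [0.60491897 0.22023918 0.22416548] 33
[[-0.971  0.24  -0.   ]
 [ 0.24   0.971 -0.001]
 [-0.    -0.001 -1.   ]]
```

View pics/crop.png

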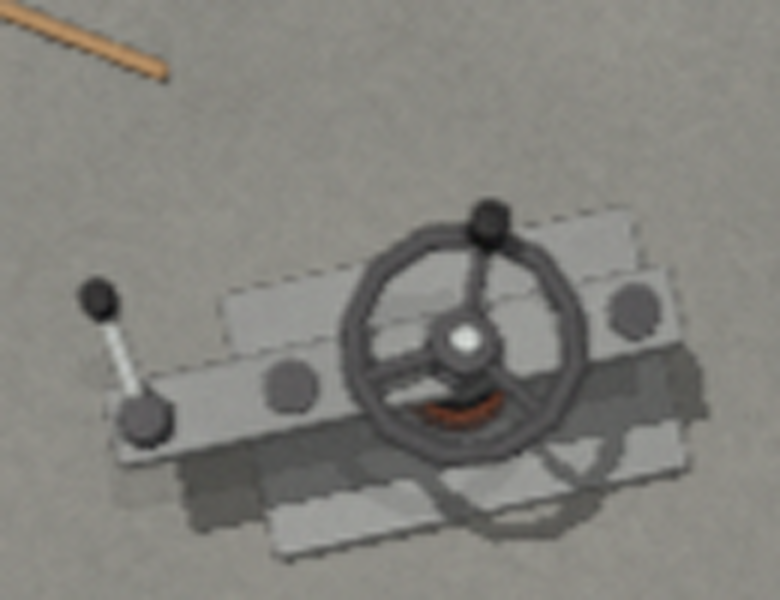

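The crop sharpens these: hub (0.579, 0.0265), crank top (0.6366, 0.013), press yaw about 12.5°, lock about 0.13 rad. I'll lift first, square the tool to the world axes, then travel.

```bash
python3 -m inch '[{"z":-0.04,"twist":-0.12},{"z":-0.08,"twist":-0.2425},{"z":-0.12,"twist":-0.2425},{"z":-0.12,"twist":-0.2425},{"z":-0.12,"twist":-0.2425},{"z":-0.12,"twist":-0.2425}]'
python3 -m inch '[{"x":-0.04,"y":-0.049},{"x":-0.08,"y":-0.098},{"x":-0.12,"y":-0.147},{"x":-0.16,"y":-0.196},{"x":-0.20,"y":-0.245},{"x":-0.24,"y":-0.294},{"x":-0.24,"y":-0.294},{"x":-0.24,"y":-0.294}]'
```

```text
$[0]: bad value
$[0]: bad value
```

```bash
python3 -m inch '[{"jaw":0,"x":0,"y":0,"z":-0.04,"twist":-0.12},{"jaw":0,"x":0,"y":0,"z":-0.08,"twist":-0.2425},{"jaw":0,"x":0,"y":0,"z":-0.12,"twist":-0.2425},{"jaw":0,"x":0,"y":0,"z":-0.12,"twist":-0.2425},{"jaw":0,"x":0,"y":0,"z":-0.12,"twist":-0.2425}]'; python3 -c "
from bench import get_obs;print(get_obs()['tcp_rot'])"
```

```text
time: 0.52
tcp_pos: [0.1499, 0.6078, 0.3493]
tcp_rot: [-0.0, 3.141, 0.007]
ft_force: [0.2, -0.1, -0.9]
finger_gap: 0.0917
grip_force: 0.0
[-3.85450206e-04  3.14086239e+00  7.30603833e-03]
```

```bash
python3 -m inch '[{"jaw":0.4,"x":-0.025,"y":-0.03,"z":0,"twist":0},{"jaw":0.4,"x":-0.05,"y":-0.06,"z":0,"twist":0},{"jaw":0.4,"x":-0.075,"y":-0.09,"z":0,"twist":0},{"jaw":0.4,"x":-0.10,"y":-0.12,"z":0,"twist":0},{"jaw":0.4,"x":-0.125,"y":-0.15,"z":0,"twist":0},{"jaw":0.4,"x":-0.15,"y":-0.18,"z":0,"twist":0},{"jaw":0.4,"x":-0.175,"y":-0.21,"z":0,"twist":0},{"jaw":0.4,"x":-0.2,"y":-0.24,"z":0,"twist":0}]'
python3 -m inch '[{"jaw":0.4,"x":-0.025,"y":-0.03,"z":0,"twist":0},{"jaw":0.4,"x":-0.05,"y":-0.06,"z":0,"twist":0},{"jaw":0.4,"x":-0.075,"y":-0.09,"z":0,"twist":0},{"jaw":0.4,"x":-0.10,"y":-0.12,"z":0,"twist":0},{"jaw":0.4,"x":-0.125,"y":-0.15,"z":0,"twist":0},{"jaw":0.4,"x":-0.15,"y":-0.18,"z":0,"twist":0},{"jaw":0.4,"x":-0.175,"y":-0.21,"z":0,"twist":0},{"jaw":0.4,"x":-0.175,"y":-0.21,"z":0,"twist":0}]'
```

```text
time: 1.18
tcp_pos: [0.3502, 0.3647, 0.3454]
tcp_rot: [0.001, -3.14, 0.003]
ft_force: [0.6, 0.2, 0.1]
finger_gap: 0.0555
grip_force: 0.0
time: 1.85
tcp_pos: [0.5284, 0.1486, 0.3453]
tcp_rot: [0.016, 3.142, -0.008]
ft_force: [-0.6, -1.0, -0.7]
finger_gap: 0.0548
grip_force: 0.0
```

```bash
python3 -m inch '[{"jaw":0.4,"x":-0.025,"y":-0.03,"z":0,"twist":0},{"jaw":0.4,"x":-0.05,"y":-0.06,"z":0,"twist":0},{"jaw":0.4,"x":-0.08,"y":-0.09,"z":0,"twist":0},{"jaw":0.4,"x":-0.11,"y":-0.12,"z":0,"twist":0},{"jaw":0.4,"x":-0.11,"y":-0.136,"z":0,"twist":0},{"jaw":0.4,"x":-0.11,"y":-0.136,"z":0,"twist":0},{"jaw":0.4,"x":-0.11,"y":-0.136,"z":0,"twist":0}]'
python3 - <<'E'
from h import *
f=cams.grab_frame("wrist");cv2.imwrite("pics/w1.png",f["frame"]);np.savez("w1.npz",**f)
print(get_obs()["tcp_pos"])
T=f["camera_from_world"];K=f["intrinsics"]
for p in([.6366,.013,.256],[.579,.0265,.212],[.604,.219,.225]):
    c=T[:3,:3]@p+T[:3,3];print(K[0,0]*c[0]/-c[2]+K[0,2],K[1,1]*-c[1]/-c[2]+K[1,2])
E
```

```text
time: 2.43
tcp_pos: [0.6345, 0.02, 0.345]
tcp_rot: [-0.004, -3.139, 0.001]
ft_force: [-0.4, -0.1, -0.5]
finger_gap: 0.0551
grip_force: 0.0
[0.63435839 0.02177141 0.34543889]
268.7197442770365 214.17772738970436
285.0319802597492 133.54822262562828
515.1061387215684 164.46863553602535
```

View pics/w1.png

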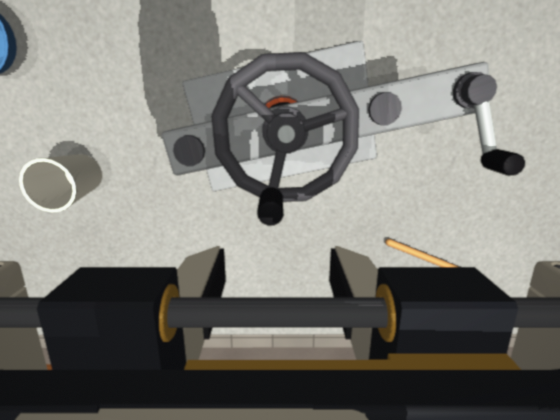

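The wrist view confirms the estimate: the crank top is at (270,212) against a predicted (269,214), and the hub at (287,132). I'll descend and grip.

```bash
python3 -m inch '[{"jaw":0.4,"x":0,"y":-0.008,"z":0.03,"twist":0},{"jaw":0.4,"x":0,"y":-0.008,"z":0.06,"twist":0},{"jaw":0.4,"x":0,"y":-0.008,"z":0.09,"twist":0},{"jaw":0.4,"x":0,"y":-0.008,"z":0.11,"twist":0},{"jaw":0.4,"x":0,"y":-0.008,"z":0.127,"twist":0},{"jaw":0.4,"x":0,"y":-0.008,"z":0.127,"twist":0},{"jaw":0.4,"x":0,"y":-0.008,"z":0.127,"twist":0}]'
python3 -m inch '[{"jaw":1,"x":0,"y":0,"z":0,"twist":0},{"jaw":1,"x":0,"y":0,"z":0,"twist":0},{"jaw":1,"x":0,"y":0,"z":0,"twist":0},{"jaw":1,"x":0,"y":0,"z":0,"twist":0},{"jaw":1,"x":0,"y":0,"z":0,"twist":0},{"jaw":1,"x":0,"y":0,"z":0,"twist":0}]' 35
```

```text
time: 3.07
tcp_pos: [0.6341, 0.0151, 0.2193]
tcp_rot: [0.005, -3.14, -0.001]
ft_force: [-0.8, -0.1, 0.9]
finger_gap: 0.0551
grip_force: 0.0
time: 3.57
tcp_pos: [0.6352, 0.0131, 0.2201]
tcp_rot: [-0.001, 3.141, 0.0]
ft_force: [0.4, 0.0, 0.6]
finger_gap: 0.0214
grip_force: 35.0
```

```bash
cat > tab.py <<'E'
import sys,numpy as np
# rows (tool x,y in mm) for n steps of st rad from crank angle a, k per call
def tab(a,n,st,k,r=60):
    for i in range(0,n,k):
        b=a-i*st
        print(f"{b:.2f}",[(round(-r*(np.cos(b-j*st)-np.cos(b)),1),round(r*(np.sin(b-j*st)-np.sin(b)),1)) for j in range(1,min(k,n-i)+1)])
a,n,st,k=map(float,sys.argv[1:]); tab(a,int(n),st,int(k))
E
python3 tab.py -0.24 24 0.25 2
```

```text
-0.24 [(np.float64(5.3), np.float64(-14.0)), (np.float64(14.0), np.float64(-26.2))]
-0.74 [(np.float64(11.4), np.float64(-9.7)), (np.float64(24.8), np.float64(-16.3))]
-1.24 [(np.float64(14.6), np.float64(-3.1)), (np.float64(29.6), np.float64(-2.4))]
-1.74 [(np.float64(14.3), np.float64(4.3)), (np.float64(27.1), np.float64(12.1))]
-2.24 [(np.float64(10.5), np.float64(10.7)), (np.float64(18.0), np.float64(23.6))]
-2.74 [(np.float64(4.1), np.float64(14.4)), (np.float64(4.5), np.float64(29.3))]
-3.24 [(np.float64(-3.3), np.float64(14.6)), (np.float64(-10.1), np.float64(27.9))]
-3.74 [(np.float64(-9.9), np.float64(11.2)), (np.float64(-22.3), np.float64(19.6))]
-4.24 [(np.float64(-14.1), np.float64(5.1)), (np.float64(-29.0), np.float64(6.5))]
-4.74 [(np.float64(-14.8), np.float64(-2.3)), (np.float64(-28.6), np.float64(-8.1))]
-5.24 [(np.float64(-11.9), np.float64(-9.1)), (np.float64(-21.2), np.float64(-20.8))]
-5.74 [(np.float64(-6.1), np.float64(-13.7)), (np.float64(-8.6), np.float64(-28.4))]
```

```bash
python3 -m inch '[{"jaw":1,"x":0.0053,"y":-0.014,"z":0,"twist":0},{"jaw":1,"x":0.014,"y":-0.0262,"z":0,"twist":0}]' | grep -E 'pos|force'
python3 -m inch '[{"jaw":1,"x":0.0114,"y":-0.0097,"z":0,"twist":0},{"jaw":1,"x":0.0248,"y":-0.0163,"z":0,"twist":0}]' | grep -E 'pos|force'
python3 -m inch '[{"jaw":1,"x":0.0146,"y":-0.0031,"z":0,"twist":0},{"jaw":1,"x":0.0296,"y":-0.0024,"z":0,"twist":0}]' | grep -E 'pos|force'
```

```text
tcp_pos: [0.6217, -0.013, 0.2199]
ft_force: [-1.7, 2.1, 1.2]
grip_force: 35.0
tcp_pos: [0.5951, -0.0304, 0.2198]
ft_force: [-0.9, 5.8, 2.6]
grip_force: 35.0
tcp_pos: [0.5655, -0.0321, 0.2199]
ft_force: [2.8, 7.7, -0.1]
grip_force: 35.0
```

```bash
python3 -m inch '[{"jaw":1,"x":0,"y":0,"z":0,"twist":0}]' | grep -E 'pos|ft'
python3 -c "
import numpy as np
from scipy.optimize import least_squares as L
P=np.array([(.6352,.0131),(.6217,-.013),(.5951,-.0304),(.5655,-.0321)])
print(L(lambda c:np.hypot(*(P-c).T)-.06,[.577,.027]))
"|grep -E ' x:|fun'
```

```text
tcp_pos: [0.5637, -0.0314, 0.2199]
ft_force: [1.0, 2.4, 1.1]
         fun: [-1.657e-05 -6.344e-06  4.599e-05 -3.646e-05]
           x: [ 5.768e-01  2.679e-02]
```

```bash
cat > t.sh <<'E'
python3 -c "
from bench import get_obs
import numpy as np
o=get_obs();d=o['tcp_pos'][:2]-np.array([.5768,.0268]);a=np.arctan2(d[1],d[0]);F=o['ft_force']
print('ang %.3f r %.4f tang_resist %.2f radial_in %.2f z %.4f gap %.4f'%(a,np.hypot(*d),-F[0]*np.sin(a)+F[1]*np.cos(a),-F[0]*np.cos(a)-F[1]*np.sin(a),o['tcp_pos'][2],o['finger_gap']),o['time'])"
E
python3 -m inch '[{"jaw":1,"x":0.0143,"y":0.0043,"z":0,"twist":0},{"jaw":1,"x":0.0271,"y":0.0121,"z":0,"twist":0}]' >/dev/null; sh t.sh
python3 -m inch '[{"jaw":1,"x":0.0105,"y":0.0107,"z":0,"twist":0},{"jaw":1,"x":0.018,"y":0.0236,"z":0,"twist":0}]' >/dev/null; sh t.sh
python3 -m inch '[{"jaw":1,"x":0.0041,"y":0.0144,"z":0,"twist":0},{"jaw":1,"x":0.0045,"y":0.0293,"z":0,"twist":0}]' >/dev/null; sh t.sh
```

```text
ang -2.218 r 0.0599 tang_resist 4.37 radial_in 7.13 z 0.2203 gap 0.0212 4.3167
ang -2.713 r 0.0601 tang_resist 6.73 radial_in 6.97 z 0.2202 gap 0.0209 4.4833
ang 3.085 r 0.0603 tang_resist 8.03 radial_in 3.07 z 0.2200 gap 0.0217 4.65
```

```bash
python3 tab.py -3.24 4 0.05 4; python3 -m inch '[{"jaw":1,"x":0,"y":0,"z":0,"twist":0},{"jaw":1,"x":0,"y":0,"z":0,"twist":0}]' >/dev/null; sh t.sh
python3 -m inch '[{"jaw":1,"x":-0.0004,"y":0.003,"z":0,"twist":0},{"jaw":1,"x":-0.0009,"y":0.006,"z":0,"twist":0}]' >/dev/null; sh t.sh
python3 -m inch '[{"jaw":1,"x":-0.0006,"y":0.003,"z":0,"twist":0},{"jaw":1,"x":-0.0013,"y":0.0059,"z":0,"twist":0}]' >/dev/null; sh t.sh
```

```text
-3.24 [(np.float64(-0.4), np.float64(3.0)), (np.float64(-0.9), np.float64(5.9)), (np.float64(-1.6), np.float64(8.9)), (np.float64(-2.4), np.float64(11.7))]
ang 3.041 r 0.0602 tang_resist -0.03 radial_in 1.52 z 0.2200 gap 0.0216 4.8167
ang 2.974 r 0.0602 tang_resist 6.75 radial_in -0.12 z 0.2198 gap 0.0214 4.9833
ang 2.881 r 0.0603 tang_resist 7.52 radial_in -0.31 z 0.2198 gap 0.0214 5.15
```

The screw has bitten: slow motion gives 7 N. Tangential force first rose between -1.77 and -2.22 rad, so onset is about -2.1 rad. The target is about -8.4 rad, another 4.96 rad from the commanded -3.44.

```bash
python3 tab.py -3.44 20 0.248 7 | sed 's/np.float64//g'
```

```text
-3.44 [((-6.1), (13.5)), ((-15.3), (25.2)), ((-27.1), (34.2)), ((-40.7), (40.0)), ((-55.4), (42.3)), ((-70.2), (41.0)), ((-84.2), (36.0))]
-5.18 [((-12.4), (-8.2)), ((-22.3), (-19.2)), ((-29.3), (-32.4)), ((-32.8), (-46.8)), ((-32.6), (-61.6)), ((-28.9), (-76.0)), ((-21.7), (-89.0))]
-6.91 [((10.1), (-10.8)), ((22.6), (-18.8)), ((36.7), (-23.5)), ((51.5), (-24.6)), ((66.1), (-22.1)), ((79.7), (-16.0))]
```

```bash
python3 -m inch '[{"jaw":1,"x":-0.0061,"y":0.0135,"z":0,"twist":0},{"jaw":1,"x":-0.0153,"y":0.0252,"z":0,"twist":0},{"jaw":1,"x":-0.0271,"y":0.0342,"z":0,"twist":0},{"jaw":1,"x":-0.0407,"y":0.04,"z":0,"twist":0},{"jaw":1,"x":-0.0554,"y":0.0423,"z":0,"twist":0},{"jaw":1,"x":-0.0702,"y":0.041,"z":0,"twist":0},{"jaw":1,"x":-0.0842,"y":0.036,"z":0,"twist":0}]' >/dev/null; sh t.sh
python3 -m inch '[{"jaw":1,"x":-0.0124,"y":-0.0082,"z":0,"twist":0},{"jaw":1,"x":-0.0223,"y":-0.0192,"z":0,"twist":0},{"jaw":1,"x":-0.0293,"y":-0.0324,"z":0,"twist":0},{"jaw":1,"x":-0.0328,"y":-0.0468,"z":0,"twist":0},{"jaw":1,"x":-0.0326,"y":-0.0616,"z":0,"twist":0},{"jaw":1,"x":-0.0289,"y":-0.076,"z":0,"twist":0},{"jaw":1,"x":-0.0217,"y":-0.089,"z":0,"twist":0}]' >/dev/null; sh t.sh
```

```text
ang 1.142 r 0.0609 tang_resist 7.37 radial_in 1.76 z 0.2195 gap 0.0214 5.7333
ang -0.591 r 0.0598 tang_resist 7.55 radial_in 1.54 z 0.2201 gap 0.0216 6.3167
```

```bash
python3 -m inch '[{"jaw":1,"x":0.0101,"y":-0.0108,"z":0,"twist":0},{"jaw":1,"x":0.0226,"y":-0.0188,"z":0,"twist":0},{"jaw":1,"x":0.0367,"y":-0.0235,"z":0,"twist":0},{"jaw":1,"x":0.0515,"y":-0.0246,"z":0,"twist":0},{"jaw":1,"x":0.0661,"y":-0.0221,"z":0,"twist":0},{"jaw":1,"x":0.0797,"y":-0.016,"z":0,"twist":0},{"jaw":1,"x":0.0797,"y":-0.016,"z":0,"twist":0},{"jaw":1,"x":0.0797,"y":-0.016,"z":0,"twist":0}]' >/dev/null; sh t.sh
```

```text
ang -2.131 r 0.0596 tang_resist 0.28 radial_in 1.46 z 0.2200 gap 0.0216 6.9833
```

The wheel is at -8.41 rad, 6.2 to 6.6 rad past the bite. I'll release, rise, and look at the lock.

```bash
python3 -m inch '[{"jaw":0.55,"x":0,"y":0,"z":0,"twist":0},{"jaw":0.55,"x":0,"y":0,"z":0,"twist":0},{"jaw":0.55,"x":0,"y":0,"z":0,"twist":0},{"jaw":0.55,"x":0,"y":0,"z":0,"twist":0},{"jaw":0.55,"x":0,"y":0,"z":-0.03,"twist":0},{"jaw":0.55,"x":0,"y":0,"z":-0.06,"twist":0},{"jaw":0.4,"x":0,"y":0,"z":-0.09,"twist":0},{"jaw":0.4,"x":0,"y":0,"z":-0.09,"twist":0}]'
python3 - <<'E'
from h import *
f=cams.grab_frame("wrist");cv2.imwrite("pics/w2.png",f["frame"]);np.savez("w2.npz",**f)
print(get_obs()["tcp_pos"],f["camera_from_world"].round(3).tolist())
T=f["camera_from_world"];K=f["intrinsics"]
for p in([.545,-.024,.256],[.577,.0268,.212],[.604,.219,.225],[.541,.196,.197]):
    c=T[:3,:3]@p+T[:3,3];print(K[0,0]*c[0]/-c[2]+K[0,2],K[1,1]*-c[1]/-c[2]+K[1,2])
E
```

```text
time: 7.65
tcp_pos: [0.548, -0.0245, 0.3152]
tcp_rot: [-0.0, 3.134, 0.001]
ft_force: [0.8, 0.1, -0.2]
finger_gap: 0.0504
grip_force: 0.0
[ 0.54721285 -0.02441011  0.31257088] [[0.002, 1.0, -0.0, 0.024], [-0.95, 0.002, -0.312, 0.588], [-0.312, 0.001, 0.95, -0.302], [0.0, 0.0, 0.0, 1.0]]
278.45059453500284 220.30450896104423
338.41364063978244 237.35273327154115
570.2949744690534 273.0979472141115
536.0038491100844 191.11670261401045
```

View pics/w2.png

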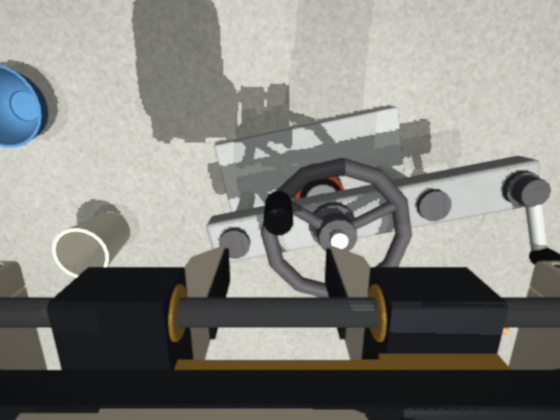

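The released crank stands where I left it, at (279,200). The lock grip is at the right edge, near (550,262). Moving above the lock.

```bash
python3 -m inch '[{"jaw":0.4,"x":-0.008,"y":0.035,"z":-0.01,"twist":0},{"jaw":0.4,"x":-0.016,"y":0.07,"z":-0.01,"twist":0},{"jaw":0.4,"x":-0.024,"y":0.105,"z":-0.01,"twist":0},{"jaw":0.4,"x":-0.032,"y":0.14,"z":-0.01,"twist":0},{"jaw":0.4,"x":-0.04,"y":0.175,"z":-0.01,"twist":0},{"jaw":0.4,"x":-0.048,"y":0.21,"z":-0.01,"twist":0},{"jaw":0.4,"x":-0.0565,"y":0.243,"z":-0.01,"twist":0},{"jaw":0.4,"x":-0.0565,"y":0.243,"z":-0.01,"twist":0}]' | grep pos
python3 -m inch '[{"jaw":0.4,"x":0,"y":0,"z":0,"twist":0},{"jaw":0.4,"x":0,"y":0,"z":0,"twist":0}]'
python3 - <<'E'
from h import *
f=cams.grab_frame("wrist");cv2.imwrite("pics/w3.png",f["frame"]);np.savez("w3.npz",**f)
print(get_obs()["tcp_pos"],get_obs()["joint_pos"].round(2))
T=f["camera_from_world"];K=f["intrinsics"]
for p in([.604,.219,.225],[.539,.1975,.197]):
    c=T[:3,:3]@p+T[:3,3];print(K[0,0]*c[0]/-c[2]+K[0,2],K[1,1]*-c[1]/-c[2]+K[1,2])
E
```

```text
tcp_pos: [0.6008, 0.228, 0.3169]
time: 8.53
tcp_pos: [0.6016, 0.2182, 0.3185]
tcp_rot: [0.0, -3.14, 0.003]
ft_force: [0.4, -1.3, -0.1]
finger_gap: 0.055
grip_force: 0.0
[0.60180015 0.21744574 0.31898727] [-0.62  0.41  0.29  1.4  -0.12  1.35  1.24]
278.77741734752954 212.49422942571957
252.26089322119347 125.81006190057037
```

View pics/w3.png

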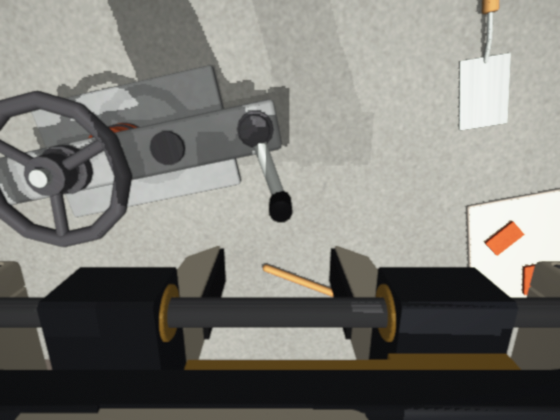

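The lock grip top is at (281,209), which puts it at (0.602, 0.2205). The pivot knob is at (255,124), as predicted. I'll descend and grip.

```bash
python3 -m inch '[{"jaw":0.4,"x":0,"y":0.003,"z":0.03,"twist":0},{"jaw":0.4,"x":0,"y":0.003,"z":0.06,"twist":0},{"jaw":0.4,"x":0,"y":0.003,"z":0.085,"twist":0},{"jaw":0.4,"x":0,"y":0.003,"z":0.1,"twist":0},{"jaw":0.4,"x":0,"y":0.003,"z":0.113,"twist":0},{"jaw":0.4,"x":0,"y":0.003,"z":0.113,"twist":0},{"jaw":0.4,"x":0,"y":0.003,"z":0.113,"twist":0}]' | grep -E "pos|ft"
python3 -m inch '[{"jaw":1,"x":0,"y":0,"z":0,"twist":0},{"jaw":1,"x":0,"y":0,"z":0,"twist":0},{"jaw":1,"x":0,"y":0,"z":0,"twist":0},{"jaw":1,"x":0,"y":0,"z":0,"twist":0},{"jaw":1,"x":0,"y":0,"z":0,"twist":0},{"jaw":1,"x":0,"y":0,"z":0,"twist":0}]' 15
python3 - <<'E'
import numpy as np
r=65;b=.33
print([(round(-r*(np.cos(b+t)-np.cos(b)),1),round(r*(np.sin(b+t)-np.sin(b)),1)) for t in np.arange(1,9)*.16])
E
```

```text
tcp_pos: [0.6017, 0.2205, 0.2067]
ft_force: [-0.8, 0.5, 0.1]
time: 9.67
tcp_pos: [0.6018, 0.2219, 0.2069]
tcp_rot: [-0.001, 3.141, -0.0]
ft_force: [-1.3, -2.3, 1.4]
finger_gap: 0.0195
grip_force: 4.3
[(np.float64(4.1), np.float64(9.5)), (np.float64(9.7), np.float64(18.3)), (np.float64(16.7), np.float64(26.0)), (np.float64(24.7), np.float64(32.6)), (np.float64(33.8), np.float64(37.7)), (np.float64(43.5), np.float64(41.4)), (np.float64(53.7), np.float64(43.5)), (np.float64(64.0), np.float64(43.9))]
```

```bash
python3 -m inch '[{"jaw":1,"x":0,"y":0,"z":0,"twist":0},{"jaw":1,"x":0,"y":0,"z":0,"twist":0},{"jaw":1,"x":0.0041,"y":0.0095,"z":0,"twist":0},{"jaw":1,"x":0.0097,"y":0.0183,"z":0,"twist":0},{"jaw":1,"x":0.0167,"y":0.026,"z":0,"twist":0},{"jaw":1,"x":0.0247,"y":0.0326,"z":0,"twist":0}]' 20
```

```text
time: 10.17
tcp_pos: [0.5789, 0.253, 0.2073]
tcp_rot: [0.002, 3.138, -0.003]
ft_force: [5.5, -6.9, 4.2]
finger_gap: 0.0192
grip_force: 20.0
```

```bash
python3 -m inch '[{"jaw":1,"x":0.0091,"y":0.0051,"z":0,"twist":0},{"jaw":1,"x":0.0188,"y":0.0088,"z":0,"twist":0},{"jaw":1,"x":0.029,"y":0.0109,"z":0,"twist":0},{"jaw":1,"x":0.0393,"y":0.0113,"z":0,"twist":0},{"jaw":1,"x":0.0393,"y":0.0113,"z":0,"twist":0},{"jaw":1,"x":0.0393,"y":0.0113,"z":0,"twist":0}]'
```

```text
time: 10.67
tcp_pos: [0.5388, 0.2639, 0.2074]
tcp_rot: [0.002, 3.139, -0.003]
ft_force: [0.5, -7.8, 5.8]
finger_gap: 0.0192
grip_force: 20.0
```

```bash
python3 -m inch '[{"jaw":1,"x":0.002,"y":-0.001,"z":0,"twist":0},{"jaw":1,"x":0.004,"y":-0.001,"z":0,"twist":0},{"jaw":1,"x":0.006,"y":-0.001,"z":0,"twist":0}]'
python3 -m inch '[{"jaw":1,"x":0,"y":0,"z":0,"twist":0},{"jaw":1,"x":0,"y":0,"z":0,"twist":0},{"jaw":1,"x":0,"y":0,"z":0,"twist":0}]'
```

```text
time: 10.92
tcp_pos: [0.5379, 0.2637, 0.2078]
tcp_rot: [0.004, 3.13, 0.001]
ft_force: [27.2, -2.0, -12.0]
finger_gap: 0.0194
grip_force: 20.0
time: 11.17
tcp_pos: [0.5379, 0.2638, 0.2078]
tcp_rot: [0.004, 3.13, 0.001]
ft_force: [21.0, -1.9, -8.3]
finger_gap: 0.0198
grip_force: 20.0
```

At the stop: 20 N of resistance and no further travel. I'll back off slightly, release, rise, and take one check picture.

```bash
python3 -m inch '[{"jaw":1,"x":-0.005,"y":0,"z":0,"twist":0},{"jaw":0.55,"x":-0.005,"y":0,"z":0,"twist":0},{"jaw":0.55,"x":-0.005,"y":0,"z":0,"twist":0},{"jaw":0.55,"x":-0.005,"y":0,"z":0,"twist":0},{"jaw":0.55,"x":-0.005,"y":0,"z":0,"twist":0},{"jaw":0.55,"x":-0.005,"y":0,"z":-0.03,"twist":0},{"jaw":0.55,"x":-0.005,"y":0,"z":-0.06,"twist":0},{"jaw":0.55,"x":-0.005,"y":0,"z":-0.09,"twist":0}]'
python3 -m inch '[{"jaw":0.4,"x":0,"y":0.03,"z":-0.03,"twist":0},{"jaw":0.4,"x":0,"y":0.03,"z":-0.06,"twist":0},{"jaw":0.4,"x":0,"y":0.03,"z":-0.06,"twist":0},{"jaw":0.4,"x":0,"y":0.03,"z":-0.06,"twist":0},{"jaw":0.4,"x":0,"y":0.03,"z":-0.06,"twist":0}]'
python3 - <<'E'
from h import *
f=cams.grab_frame("scene");cv2.imwrite("pics/s4.png",cv2.resize(f["frame"][140:320,140:330],None,fx=3,fy=3))
E
```

```text
time: 11.83
tcp_pos: [0.536, 0.2651, 0.2974]
tcp_rot: [0.002, -3.14, 0.001]
ft_force: [0.7, 0.6, -0.6]
finger_gap: 0.0417
grip_force: 0.0
time: 12.25
tcp_pos: [0.5363, 0.2949, 0.3561]
tcp_rot: [0.001, -3.141, 0.0]
ft_force: [-0.3, 0.2, -0.9]
finger_gap: 0.0551
grip_force: 0.0
```

View pics/s4.png

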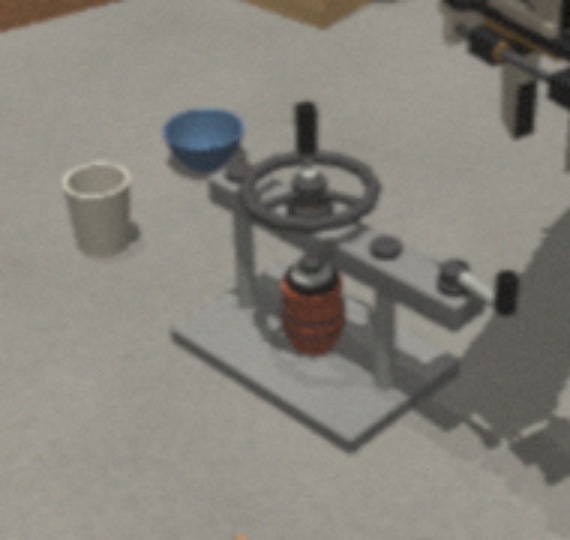

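The crop shows the jar upright and whole at (313,315), the lock lever swung in line with the crosshead at (505,290), and the gripper clear. The bowl and beaker look untouched. Handing in.

```bash
python3 -c "
from bench import finish_job;print(finish_job())"
```

```text
the job is handed in; nothing more can be done
None
```

I turned the wheel about one full turn (6.2–6.6 rad) past the bite, swung the lock to its stop, let go and handed the job in at about 12 s; the jar looks upright and unmoved, but the hand-in gave no verdict and the pad force was never measured directly.

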